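# Push the row of bushes home and shut the keeper

## Task

On the aluminium channel, push the row of four brass bushes along as one train, keeping them together, until the front one is hard against the end stop and no gaps are left. Then push the swinging keeper bar fully shut across the channel behind the last bush. Push only: do not lift or tip any bush, and leave the tools and parts round the channel where they are.

Things in the scene. Friction and masses are not known exactly. Their poses are not given: they have to be found in the camera images.
- rail: Aluminium channel 320 x 50 mm, fixed. Origin under its middle, on the bench; x along it to the end stop, z up. Floor 8 mm above the bench; low fences at y = +-16 to +-22 mm, tops at 15 mm. The dark end stop (32 mm high) has its inner face at x = +140 mm; the other end is open. The keeper's upright pivot is at x = +12, y = -50 mm, outside the fence.
- bush_1: Plain brass bush, 30 mm diameter, 22 mm high, about 0.06 kg, standing upright in the channel; origin at the centre of its underside, z up. The front one of the row, nearest the end stop; home at x = +125 mm of the rail. The four stand touching, 30 mm apart; their tops are 30 mm above the bench.
- bush_2: Plain brass bush, 30 mm diameter, 22 mm high, about 0.06 kg, standing upright in the channel; origin at the centre of its underside, z up. Second of the row. The four stand touching, 30 mm apart; their tops are 30 mm above the bench.
- bush_3: Plain brass bush, 30 mm diameter, 22 mm high, about 0.06 kg, standing upright in the channel; origin at the centre of its underside, z up. Third of the row. The four stand touching, 30 mm apart; their tops are 30 mm above the bench.
- bush_4: Plain brass bush, 30 mm diameter, 22 mm high, about 0.06 kg, standing upright in the channel; origin at the centre of its underside, z up. The last one of the row, farthest from the stop; home at x = +35 mm of the rail, its back then at +20 mm. The four stand touching, 30 mm apart; their tops are 30 mm above the bench.
- keeper (a joint): Angle of the keeper bar, rad: 0 = open, beside the channel, pointing along the rail's -x; it grows as the bar swings over the channel; 1.571 = shut (hard stop), straight across along the rail's +y, its face 3 mm behind the last bush when that is home. Friction (0.5 N at the pin) holds it at any angle. Starts at 0 to 0.4.
- keeper_pin (a point): Top of the upright steel finger pin near the free end of the keeper, 10 mm diameter, 62 mm from the pivot axis, its top 51 mm above the bench. The keeper is a dark bar, 10 mm wide and 12 mm high (17 to 29 mm above the bench), 72 mm from its pivot to its free end.
- tall_bush: Bystander: grey steel bush, 24 mm diameter, 30 mm high, on the bench beside the channel at the rail's +y side; origin under its centre.
- pliers: Bystander: pliers with orange handles, 171 x 56 x 15 mm, lying on the bench at the rail's -y side, beyond the keeper; origin under the middle.
- vee_block: Bystander: grey steel V-block, 40 x 48 x 36 mm, on the bench at the rail's -y side near the end stop; origin under its centre.

How it is judged:
By the outcome, as a careful person would: the job done as asked, in the order asked, and still so for the second after the job is handed in, with the robot touching nothing.
It also fails if it takes over 45 s, if anything falls off the work surface, if the arm or the gripper's body presses on something with over 40 N, if the wrist force passes 120 N, or if a joint passes its speed limit or range.

## Robot

A 6-joint arm with a two-finger parallel gripper is mounted at the origin on a cart in front of the work surface, level with it; the furniture and walls round the work are solid. World frame = base frame: x ahead of the robot, y to its left, z up, the work surface at z = 0. Lengths are in mm, angles in degrees, forces in N, time in s.
With the tool pointing down it reaches from about 350 to 850 mm from the base axis. Payload 8.1 kg.
Tool frame: the origin (TCP) lies at the very end of the fingers, on their centre line; the grasp point (between the pads) lies 19 mm behind it; z points along the fingers, y is the direction in which the jaws open and shut (so a half turn about z gives the same grasp; the last joint's range is limited). The gripper opens to 85 mm and grips with 20 to 120 N. Pads are 22 mm wide; open, the fingers measure 114 mm over their backs; the gripper's body (76 mm by 85 mm) begins 54 mm behind the grasp point. The pads swing forward as they close: fully open they stand 13 mm farther back than shut.
Start: joints at [-73.247, 7.471, 85.268, -0, 87.261, -4.893], TCP at [221.346, -557.684, 231.292] pointing down, gripper open.
Joint ranges: [-169.43, 169.43], [-51.17, 129.36], [1.28, 143.12], [-76.62, 256.62], [0, 156.53], [-152.29, 152.29]. Speed limits (degrees/s): [136.94, 136.94, 159.86, 180, 180, 180].

## Interface

Orientations are given as [roll, pitch, yaw] about the fixed x, y, z axes, in that order (R = Rz(yaw) Ry(pitch) Rx(roll)).
In Python, from bench import r gives the robot as it stands.
- The arm moves only by the shell command python3 -m crank 'ROWS' [OPENING] [FORCE]. ROWS is JSON, a list that holds one entry, the list of rows, each a list of 6 numbers: the shift along the tool's x, y, z in m, then the turn, a rotation vector about the tool's x, y, z in rad. A call has 1 to 10 rows; each row is the pose to reach, as a shift and turn from the pose measured when the call began, along the tool's axes at that moment; what a row does not reach only later rows make up. A row lasts 1/8 s, in which the tool goes at most 62.5 mm and 10.7 degrees, less where a joint would pass 70% of its speed; a pose out of reach is approached as far as the arm can. A call with a gripper value outside its range is refused whole. OPENING is the closure, from 0 (fully open) to 1 (shut), set as the call begins (- or left out, the last holds). The fingers move at their own pace and stop on an object; FORCE is the grip in N (left out, the last holds). Time passes only in rows, so rows that repeat a pose let the fingers close. It gives the time, the measured TCP pose, the force and the opening at its end, in the units of the state.
- r.sense(): the state, without advancing time (a new reading comes with each control period).
- r.snapshot(name): name is "side" or "top" or "wrist"; returns (picture, depth): 400x640x3 uint8, blue, green, red; 400x640 float32, mm along the optical axis (not along the pixel's ray), 0 where there is no reading.
- r.get_calibration(name): a dict with "mtx" (3x3 intrinsics, pixels), "cam_to_world" (4x4, takes a point from camera to world coordinates). Camera axes: x right, y down, z forward; pixel columns grow to the right and rows downward; lengths in mm; the calibration is good to about 2 mm. A picture is of the moment at which its call begins: read the wrist's pose just before it. get_calibration takes no time and is no camera call; for the wrist camera it gives the pose at the moment of the call.
- r.hand_in(): hands the job in, once; it reports no verdict.
Trained networks look in the newest picture that a camera, given by its name, has taken for a name from the list of things; names that differ only in an ending like _2 or _b are one class to them, and where a whole thing is asked for, a point or a joint stands for the part that bears it (a point fixed in the world has none). Each returns a list of dicts, best first, with "conf" (0 to 1); they miss things now and then, are a little off and sometimes report something else, mostly with a low value. They report only what shows in the picture. A call takes as long as a camera call.
- r.look_for(thing, camera): "extent" ([left, top, right, bottom] in pixels, round what is visible of it).
- r.landmark_of(thing, camera): "pixel" ([column, row] in pixels: a listed point, or the origin of a listed thing).
The state is a dict: "time": time; "joint_pos": joint angles; "qd": joint speeds; "joint_efforts": joint torques, N m; "tool_pos": TCP position; "tcp_rot": TCP orientation; "ft_force": force on the tool from outside, world axes, zero at the start; "wrist_torque": the same for the moment, N m; "finger_gap": finger opening in mm.
Only numpy, scipy, OpenCV 4.12 (cv2) and the standard library are available. Lean on these libraries where they do the work, as an engineer would, in place of code of your own. Each camera call takes 0.05 s, during which the arm holds its last target.

## Working session

There is one attempt and no reset: what is moved stays moved. The work goes in short steps, Python scripts to look and compute and a shell command to move; the robot and the scene stay as the last step left them, time stands still between calls to the robot, and variables do not carry over. Pictures are saved under pics/ and viewed, and the job is handed in when it is done.

```bash
ls; mkdir -p pics
python3 - <<'E'
from bench import r
import cv2
s=r.sense();print(s)
for n in("top","side"):
    p,d=r.snapshot(n);cv2.imwrite(f"pics/{n}0.png",p)
    c=r.get_calibration(n);print(n,c["mtx"],c["cam_to_world"])
    for t in ["rail","bush_1","keeper","keeper_pin","tall_bush","pliers","vee_block"]:
        try: print(t,[(x['extent'],round(x['conf'],2)) for x in r.look_for(t,n)][:5],[(x['pixel'],round(x['conf'],2)) for x in r.landmark_of(t,n)][:5])
        except Exception as e: print(t,e)
E
```

```text
pics
{'time': 0.0, 'joint_pos': array([-7.32453566e+01,  7.51440240e+00,  8.53297774e+01,  7.75964231e-05,
        8.72626456e+01, -4.89284417e+00]), 'qd': array([ 0.02028714, -0.04738918, -0.02671634,  0.05303031,  0.05729143,
       -0.08928214]), 'joint_efforts': array([ 3.65160973e-03, -5.69396031e+01, -5.00555134e+01,  1.19683018e-04,
        1.51553768e-02,  2.84379769e-05]), 'tool_pos': array([ 221.1987218 , -557.13651696,  230.24702865]), 'tcp_rot': array([-1.79893571e+02, -9.18861421e-03,  2.16474752e+01]), 'ft_force': array([-0.39999351,  0.24798746, -0.08491693]), 'wrist_torque': array([-0.05438086,  0.00126443, -0.10567985]), 'finger_gap': 84.92435389503643}
top [[387.88111767   0.         319.36837692]
 [  0.         387.88111767 199.11732177]
 [  0.           0.           1.        ]] [[-2.55881208e-02 -9.81418376e-01  1.90166294e-01  4.21826747e+02]
 [-9.99660476e-01  2.60563217e-02 -3.82829199e-05  6.75787580e+01]
 [-4.91746256e-03 -1.90102707e-01 -9.81751893e-01  8.86458934e+02]
 [ 0.00000000e+00  0.00000000e+00  0.00000000e+00  1.00000000e+00]]
rail [([296.1, 187.3,
[... 1013 characters left out ...]
2, 208.2, 349.4, 224.0], 0.8), ([347.1, 184.3, 358.7, 198.6], 0.57), ([334.9, 201.0, 352.4, 217.5], 0.48)] [([340.7, 222.6], 0.71), ([346.4, 204.2], 0.68), ([344.8, 213.0], 0.65), ([353.8, 196.5], 0.54), ([379.0, 224.6], 0.16)]
keeper it knows: bush, keeper_pin, pliers, rail, tall_bush, vee_block
keeper_pin [([322.0, 175.1, 341.3, 205.7], 0.63)] [([342.3, 223.3], 0.62), ([353.3, 195.4], 0.62), ([338.2, 174.8], 0.47)]
tall_bush [([373.2, 208.1, 390.0, 226.6], 0.57)] [([377.6, 224.2], 0.6)]
pliers [([276.5, 155.7, 309.8, 199.0], 0.62)] [([342.0, 210.8], 0.72), ([290.2, 178.0], 0.65)]
vee_block [([257.2, 211.2, 294.1, 236.5], 0.62), ([340.8, 193.3, 356.1, 211.1], 0.62)] [([271.9, 232.2], 0.63)]
```

Run:
```python
import cv2
a=cv2.imread("pics/top0.png")[130:280,270:480];cv2.imwrite("pics/top0c.png",cv2.resize(a,None,fx=3.8,fy=3.8,interpolation=cv2.INTER_CUBIC))
a=cv2.imread("pics/side0.png")[140:280,240:420];cv2.imwrite("pics/side0c.png",cv2.resize(a,None,fx=4.2,fy=4.2,interpolation=cv2.INTER_CUBIC))
```

```text
(no output)
```

View pics/top0c.png

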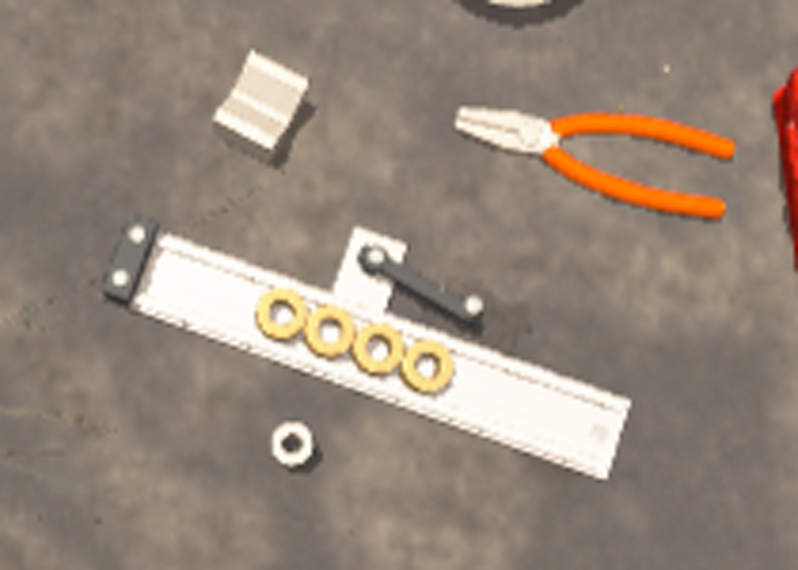

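View pics/side0c.png

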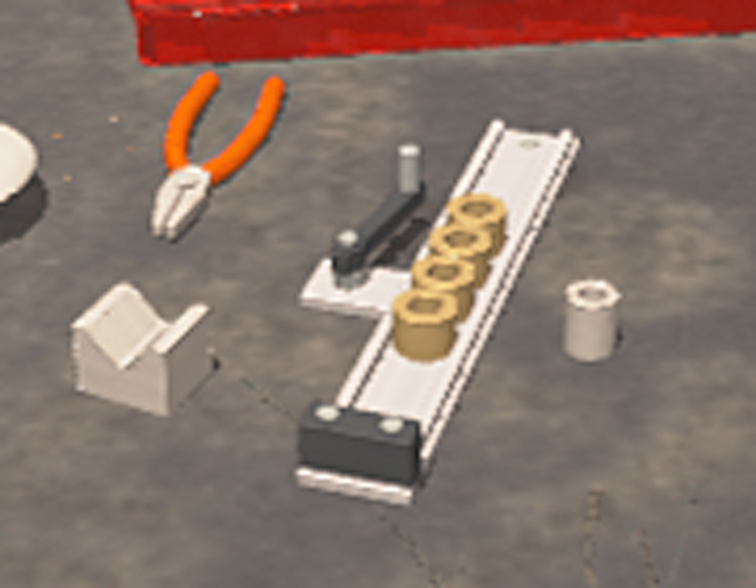

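View pics/top0.png

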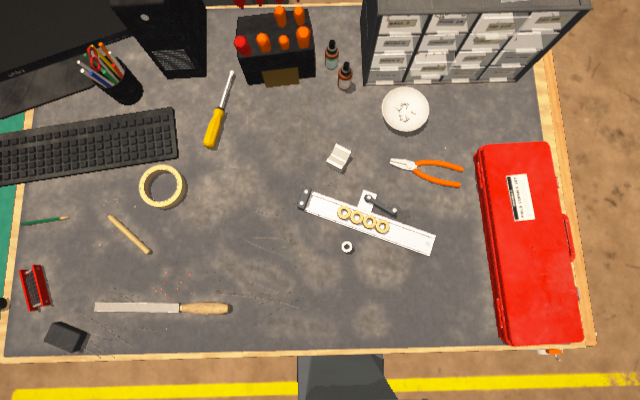

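```bash
cat > h.py <<'E'
import numpy as np
from bench import r
def ray(n,px,z,c=None):
    c=c or r.get_calibration(n);K=np.array(c["mtx"]);T=np.array(c["cam_to_world"])
    d=T[:3,:3]@np.linalg.solve(K,[px[0],px[1],1.]);o=T[:3,3];return o+d*(z-o[2])/d[2]
def proj(n,P,c=None):
    c=c or r.get_calibration(n);K=np.array(c["mtx"]);T=np.array(c["cam_to_world"])
    q=K@(T[:3,:3].T@(np.array(P)-T[:3,3]));return q[:2]/q[2]
E
python3 - <<'E'
from h import *
f=lambda x,y:(270+(x-.0)/3.8,130+y/3.8)
g=lambda x,y:(240+x/4.2,140+y/4.2)
for n,l,m in (("top",[("openA",630,400,15),("openB",608,478,15),("stopA",165,235,15),("stopB",135,310,15),("b1",282,314,30),("b2",331,330,30),("b3",379,350,30),("b4",427,366,30),("piv",375,257,31),("pin",474,303,51),("tall",293,444,30)],f),
 ("side",[("openA",500,124,15),("openB",575,135,15),("b1",426,310,30),("b2",444,273,30),("b3",461,240,30),("b4",479,209,30),("piv",348,240,31),("pin",408,151,51),("tall",594,293,30)],g)):
    for a,x,y,z in l: print(n,a,ray(n,m(x,y),z).round(1))
E
```

```text
top openA [ 501.1 -191.6   15. ]
top openB [ 455.9 -175.    15. ]
top stopA [608.   80.8  15. ]
top stopB [562.6  99.8  15. ]
top b1 [555.5  12.9  30. ]
top b2 [545.3 -15.5  30. ]
top b3 [532.7 -43.   30. ]
top b4 [522.6 -70.5  30. ]
top piv [588.  -43.3  31. ]
top pin [555.7 -96.1  51. ]
top tall [479.4   9.4  30. ]
side openA [ 496.9 -181.6   15. ]
side openB [ 458.7 -165.6   15. ]
side b1 [556.  20.  30.]
side b2 [544.7 -10.5  30. ]
side b3 [533.7 -39.2  30. ]
side b4 [521.8 -67.4  30. ]
side piv [587.5 -42.2  31. ]
side pin [554.5 -91.   51. ]
side tall [478.3  12.4  30. ]
```

Run:
```python
from h import *
import cv2
p,d=r.snapshot("top");c=r.get_calibration("top");K=np.array(c["mtx"]);T=np.array(c["cam_to_world"])
v,u=np.mgrid[:400,:640];P=np.stack([(u-K[0,2])/K[0,0]*d,(v-K[1,2])/K[1,1]*d,d],-1)@T[:3,:3].T+T[:3,3]
P[d==0]=np.nan
print("toolbox max z",np.nanmax(P[140:350,475:600,2]),"cab",np.nanmax(P[0:90,360:600,2]))
w=r.get_calibration("wrist");s=r.sense()
from scipy.spatial.transform import Rotation as R
Rt=R.from_euler('xyz',s['tcp_rot'],degrees=True).as_matrix();W=np.array(w["cam_to_world"])
print("cam in tool",Rt.T@(W[:3,3]-s['tool_pos']),"\n",Rt.T@W[:3,:3]);print(w["mtx"])
# target above rail
t=np.array([515,-75,230]);print("tool shift",Rt.T@(t-s['tool_pos']))
```

```text
toolbox max z 65.50584204978566 cab 278.10431583293246
cam in tool [  66.84852269   -0.70691661 -143.96750586] 
 [[-3.72909035e-05 -9.64623207e-01 -2.63632446e-01]
 [ 9.99999968e-01  3.03069640e-05 -2.52342624e-04]
 [ 2.51405450e-04 -2.63632447e-01  9.64623175e-01]]
[[329.53913758   0.         326.68443147]
 [  0.         329.53913758 195.25656244]
 [  0.           0.           1.        ]]
tool shift [ 450.99894864 -340.3118963     1.30089984]
```

```bash
python3 -m crank '[[[0.049,-0.039,0,0,0,0.08],[0.098,-0.078,0,0,0,0.17],[0.146,-0.117,0,0,0,0.25],[0.195,-0.156,0,0,0,0.34],[0.244,-0.194,0,0,0,0.42],[0.293,-0.233,0,0,0,0.5],[0.341,-0.272,0,0,0,0.59],[0.39,-0.311,0,0,0,0.67],[0.439,-0.35,0,0,0,0.753],[0.439,-0.35,0,0,0,0.753]]]' 1 30
python3 - <<'E'
from h import *
import cv2
s=r.sense();print(s['time'],s['tool_pos'],s['tcp_rot'],s['joint_pos'],s['qd'].round(1))
p,d=r.snapshot("wrist");cv2.imwrite("pics/w1.png",p);np.savez("w1.npz",d=d,**r.get_calibration("wrist"))
E
```

```text
time: 2.7
tool_pos: [501.6, -66.4, 231.3]
tcp_rot: [-179.9, -0.0, -21.2]
ft_force: [0.6, -1.0, -0.6]
finger_gap: -0.2
2.7 [501.63456335 -66.38025342 231.33515777] [-1.79934256e+02 -7.81885502e-03 -2.12296503e+01] [-1.33918323e+01 -7.24350111e+00  9.99975900e+01  6.41389265e-02
  8.72292015e+01  9.78347223e+01] [-4.3 -1.   1.2 -1.8  0.6 -5.8]
```

View pics/w1.png

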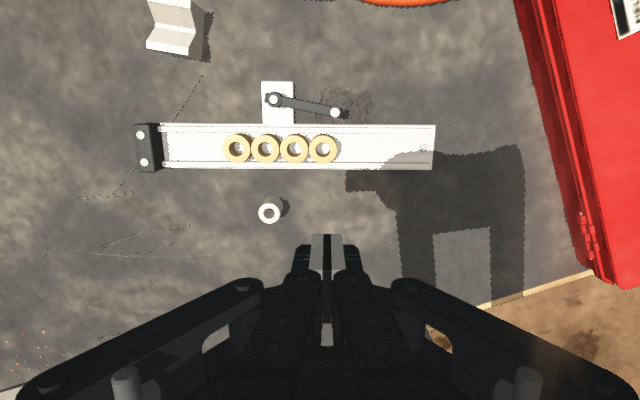

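Run:
```python
from h import *
import cv2
s=r.sense();c=r.get_calibration("wrist")
p,d=r.snapshot("wrist");cv2.imwrite("pics/w2.png",p)
print(s['time'],s['tool_pos'],s['tcp_rot'],s['qd'].round(1))
np.savez("w2.npz",d=d,p=p,tp=s['tool_pos'],**c)
cv2.imwrite("pics/w2c.png",cv2.resize(p[70:240,120:450],None,fx=2.4,fy=2.4,interpolation=cv2.INTER_CUBIC))
hsv=cv2.cvtColor(p,cv2.COLOR_BGR2HSV)
m=((hsv[...,0]>12)&(hsv[...,0]<32)&(hsv[...,1]>90)&(hsv[...,2]>90)).astype('uint8')*255;m[:125]=0;m[175:]=0;m[:,:200]=0;m[:,360:]=0
ys,xs=np.nonzero(m);print(xs.min(),xs.max(),ys.min(),ys.max())
cols=(m>0).sum(0);print(cols[xs.min():xs.max()+1])
```

```text
2.75 [500.81267815 -68.42104672 231.20720092] [ 1.79996670e+02  1.30977345e-02 -2.12437815e+01] [-3.5 -0.8  0.9 -0.8  0.1 -2.1]
226 334 134 158
[ 5  9 12 12 14 14  8  7  6  5  6  4  4  4  3  4  5  5  6  9 12 18 17  4
  1  0  0  0  0  5  9 12 13  9  7  6  5  6  5  5  4  4  4  4  3  4  4  5
  7  9 16 13  1  0  0  0  0  0  5 10  9  6  6  5  6  5  5  5  5  4  5  4
  3  3  3  3  3  4  5 11  7  0  0  0  0  1  1  7  4  6  4  5  4  5  6  6
  5  5  5  4  5  4  2  2  2  2  2  2  3]
```

View pics/w2c.png

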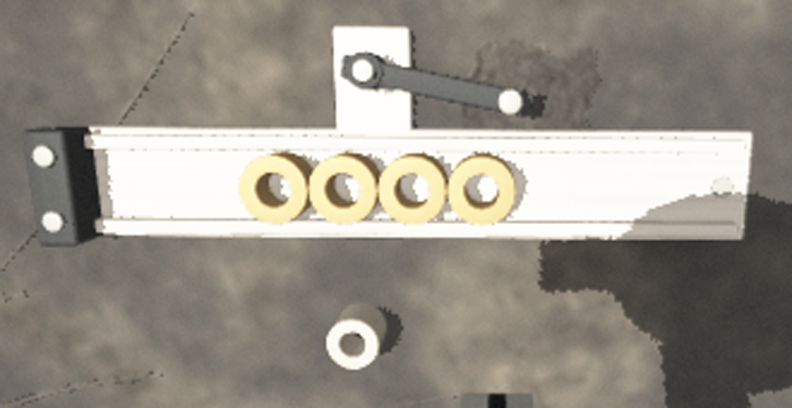

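Run:
```python
from h import *
w=np.load("w2.npz");c={k:w[k] for k in("mtx","cam_to_world")}
L=[("openA",751,132,15),("openB",742,240,15),("fA",90,128,15),("fB",100,235,15),("b1",277,187,30),("b2",345,187,30),("b3",413,187,30),("b4",482,188,30),("piv",362,69,31),("pin",510,101,51),("tall",353,344,30),("bolt1",43,156,32),("bolt2",52,221,32)]
Q={}
for a,x,y,z in L:
    Q[a]=ray("wrist",(120+x/2.4,70+y/2.4),z,c);print(a,Q[a].round(1))
bs=np.array([Q[f"b{i}"][:2] for i in(1,2,3,4)])
u=bs[0]-bs[3];print("pitch",np.linalg.norm(u)/3,"ang",np.degrees(np.arctan2(u[1],u[0])))
for a,b in(("fA","openA"),("fB","openB")):
    e=Q[a]-Q[b];print(np.degrees(np.arctan2(e[1],e[0])))
```

```text
openA [ 502.5 -190.3   15. ]
openB [ 456.9 -172.5   15. ]
fA [610.9  83.8  15. ]
fB [566.5 103.1  15. ]
b1 [557.2  12.8  30. ]
b2 [546.5 -14.8  30. ]
b3 [535.7 -42.4  30. ]
b4 [524.4 -70.2  30. ]
piv [588.9 -41.8  31. ]
pin [554.9 -94.6  51. ]
tall [479.4  11.2  30. ]
bolt1 [605.6 100.   32. ]
bolt2 [579.5 110.5  32. ]
pitch 29.75521116832 ang 68.47947759126723
68.41661393900279
68.30760509439415
```

Run:
```python
from h import *
import cv2
w=np.load("w2.npz");p,d=w['p'],w['d']
cv2.imwrite("pics/tip.png",cv2.resize(p[225:345,250:400],None,fx=5,fy=5,interpolation=cv2.INTER_CUBIC))
K=w['mtx'];T=w['cam_to_world'];tp=w['tp']
from scipy.spatial.transform import Rotation as R
v,u=np.mgrid[:400,:640];P=np.stack([(u-K[0,2])/K[0,0]*d,(v-K[1,2])/K[1,1]*d,d],-1)@T[:3,:3].T+T[:3,3]
Rt=R.from_euler('xyz',[180,0,-21.24],degrees=True).as_matrix()
Q=(P-tp)@Rt
for row in (236,240,246,250,256,262,270,280,300):
    print(row,[(int(k),Q[row,k].round().astype(int).tolist()) for k in (292,298,304,308,312,318,323,327,331,336,343,350,356,362)if d[row,k]>0 and d[row,k]<220])
```

```text
236 [(312, [10, -7, -8]), (318, [10, -5, -7]), (323, [11, -2, -8]), (327, [10, -1, -8]), (331, [10, 1, -8]), (336, [10, 3, -8])]
240 [(312, [10, -7, -12]), (318, [10, -4, -12]), (323, [10, -2, -13]), (327, [10, -1, -12]), (331, [10, 1, -12]), (336, [11, 3, -13])]
246 [(304, [6, -11, -9]), (308, [7, -9, -11]), (312, [11, -7, -19]), (318, [10, -4, -18]), (323, [11, -2, -19]), (327, [11, -1, -19]), (331, [11, 1, -19]), (336, [11, 3, -19]), (343, [6, 7, -10]), (350, [6, 10, -9])]
250 [(298, [6, -13, -14]), (304, [6, -10, -14]), (308, [7, -9, -14]), (312, [10, -7, -22]), (318, [11, -4, -23]), (323, [10, -2, -23]), (327, [10, -1, -23]), (331, [11, 1, -24]), (336, [11, 3, -23]), (343, [11, 6, -23]), (350, [7, 9, -15]), (356, [6, 12, -14])]
256 [(298, [7, -12, -20]), (304, [6, -10, -19]), (308, [6, -8, -19]), (312, [11, -6, -29]), (318, [10, -4, -27]), (323, [10, -2, -28]), (327, [10, -1, -28]), (331, [10, 1, -28]), (336, [11, 3, -29]), (343, [10, 6, -28]), (350, [7, 9, -20]), (356, [6, 11, -19])]
262 [(298, [6, -12, -25]), (304, [6, -10, -24]), (308, [7, -8, -25]), (312, [11, -6, -34]), (31
[... 388 characters left out ...]
), (343, [11, 5, -41]), (350, [12, 7, -43]), (356, [12, 9, -41]), (362, [6, 13, -32])]
280 [(292, [12, -12, -48]), (298, [12, -10, -48]), (304, [11, -8, -47]), (308, [11, -7, -48]), (312, [11, -5, -48]), (318, [11, -3, -48]), (323, [6, -2, -38]), (327, [6, -1, -38]), (331, [6, 1, -39]), (336, [12, 2, -48]), (343, [11, 5, -47]), (350, [12, 7, -49]), (356, [11, 9, -47]), (362, [11, 11, -48])]
300 [(292, [16, -10, -66]), (298, [11, -9, -59]), (304, [12, -7, -60]), (308, [11, -6, -59]), (312, [12, -5, -60]), (318, [8, -3, -54]), (323, [-2, -2, -39]), (327, [-2, -1, -39]), (331, [-1, 1, -41]), (336, [10, 2, -57]), (343, [12, 4, -60]), (350, [11, 6, -59]), (356, [12, 8, -60]), (362, [16, 9, -66])]
```

View pics/tip.png

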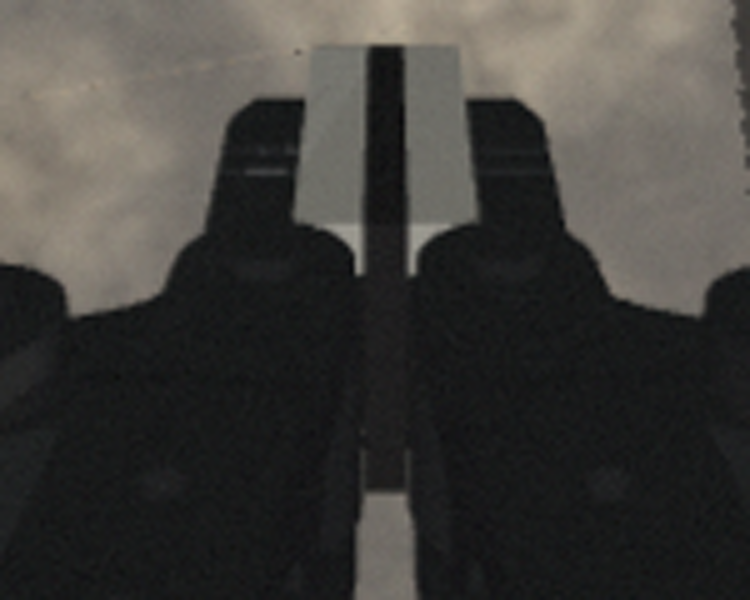

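```bash
cat >> h.py <<'E'
O=np.array([538.3,-33.6]);A=68.4
U=np.array([np.cos(np.radians(A)),np.sin(np.radians(A))]);V=np.array([-U[1],U[0]])
from scipy.spatial.transform import Rotation as R
def tool(x,y,z,yaw):
    "rail x,y, world z, yaw -> tool shift (m), turn"
    s=r.sense();M=R.from_euler('xyz',s['tcp_rot'],degrees=True);t=np.r_[O+x*U+y*V,z]
    N=R.from_euler('xyz',[180,0,yaw],degrees=True)
    return (M.as_matrix().T@(t-s['tool_pos'])/1000).round(4),(M.inv()*N).as_rotvec().round(4)
def here():
    s=r.sense();q=s['tool_pos'][:2]-O;print(s['time'],s['tool_pos'].round(1),"rail",(q@U).round(1),(q@V).round(1),"rot",s['tcp_rot'].round(2),"F",s['ft_force'].round(1),"qd",abs(s['qd']).max().round(1))
E
python3 - <<'E'
from h import *
here();print(tool(-90,0,100,68.4))
E
```

```text
2.8 [500.3 -69.8 231.2] rail -47.6 22.0 rot [ 1.7997e+02  1.0000e-02 -2.1340e+01] F [ 0.5 -0.9 -0.9] qd 2.6
(array([0.0218, 0.0424, 0.1312]), array([ 2.0000e-04,  6.0000e-04, -1.5662e+00]))
```

```bash
python3 -m crank '[[[0.002,0.005,0,0,0,-0.17],[0.005,0.01,0,0,0,-0.35],[0.007,0.015,0,0,0,-0.52],[0.01,0.02,0.02,0,0,-0.7],[0.013,0.025,0.04,0,0,-0.87],[0.016,0.03,0.06,0,0,-1.05],[0.018,0.036,0.08,0,0,-1.22],[0.02,0.04,0.1,0,0,-1.4],[0.022,0.0424,0.12,0,0,-1.566],[0.022,0.0424,0.131,0,0,-1.566]]]' 1
python3 - <<'E'
from h import *
import cv2
c=r.get_calibration("wrist");here()
p,d=r.snapshot("wrist");cv2.imwrite("pics/w3.png",p);here();print(tool(-90,0,14,68.4),tool(-90,0,100,68.4))
E
```

```text
time: 4.05
tool_pos: [504.2, -118.9, 99.1]
tcp_rot: [-179.9, 0.0, 68.2]
ft_force: [-0.1, 0.8, -0.4]
finger_gap: -0.2
4.05 [ 504.2 -118.9   99.1] rail -91.9 0.3 rot [-1.799e+02  5.000e-02  6.820e+01] F [-0.1  0.8 -0.4] qd 9.4
4.1 [ 503.6 -118.3   98. ] rail -91.5 1.1 rot [-1.7982e+02  5.0000e-02  6.8070e+01] F [-0.9 -0.4 -2.1] qd 2.1
(array([0.0016, 0.0013, 0.084 ]), array([-0.0031,  0.0008, -0.0058])) (array([ 0.0015,  0.001 , -0.002 ]), array([-0.0031,  0.0008, -0.0058]))
```

View pics/w3.png

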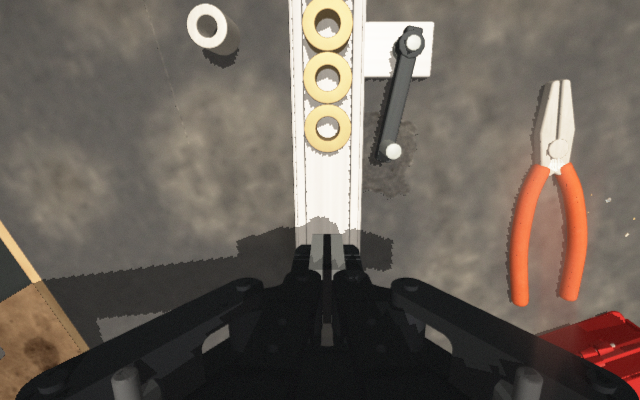

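```bash
python3 -m crank '[[[0.0015,0.001,0.03,0,0,-0.006],[0.0015,0.001,0.055,0,0,-0.006],[0.0015,0.001,0.072,0,0,-0.006],[0.0015,0.001,0.08,0,0,-0.006],[0.0015,0.001,0.084,0,0,-0.006],[0.0015,0.001,0.084,0,0,-0.006]]]'
python3 - <<'E'
from h import *
import cv2
here()
p,d=r.snapshot("wrist");cv2.imwrite("pics/w4.png",p);here();print(tool(-65,0,14,68.4),tool(9,0,14,68.4))
E
```

```text
time: 4.85
tool_pos: [505.3, -117.4, 14.5]
tcp_rot: [-179.9, 0.0, 68.4]
ft_force: [-0.6, 0.7, 0.6]
finger_gap: -0.2
4.85 [ 505.3 -117.4   14.5] rail -90.1 -0.2 rot [-1.7987e+02  4.0000e-02  6.8390e+01] F [-0.6  0.7  0.6] qd 0.5
4.9 [ 505.5 -117.4   14.7] rail -90.0 -0.3 rot [-1.7989e+02  4.0000e-02  6.8400e+01] F [-0.7 -0.1  0.2] qd 0.2
(array([ 0.025 , -0.0003,  0.0007]), array([-0.0019,  0.0008, -0.    ])) (array([ 0.099 , -0.0003,  0.0007]), array([-0.0019,  0.0008, -0.    ]))
```

View pics/w4.png

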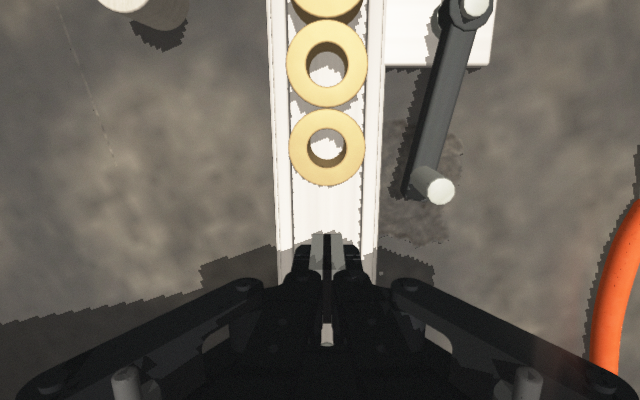

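```bash
python3 -m crank '[[[0.008,0,0,0,0,0],[0.015,0,0,0,0,0],[0.019,0,0,0,0,0],[0.022,0,0,0,0,0],[0.025,0,0,0,0,0],[0.028,0,0,0,0,0],[0.032,0,0,0,0,0],[0.036,0,0,0,0,0],[0.040,0,0,0,0,0],[0.044,0,0,0,0,0]]]'
python3 - <<'E'
from h import *
here()
E
python3 -m crank '[[[0.004,0,0,0,0,0],[0.008,0,0,0,0,0],[0.012,0,0,0,0,0],[0.016,0,0,0,0,0],[0.020,0,0,0,0,0],[0.024,0,0,0,0,0],[0.028,0,0,0,0,0],[0.032,0,0,0,0,0],[0.035,0,0,0,0,0],[0.038,0,0,0,0,0]]]'
python3 - <<'E'
from h import *
import cv2
p,d=r.snapshot("wrist");cv2.imwrite("pics/w5.png",p);here();print(tool(9,0,14,68.4))
E
```

```text
time: 6.15
tool_pos: [521.7, -76.3, 14.6]
tcp_rot: [-179.9, 0.0, 68.4]
ft_force: [-1.3, -2.1, 0.5]
finger_gap: -0.3
6.15 [521.7 -76.3  14.6] rail -45.8 -0.2 rot [-1.7988e+02  5.0000e-02  6.8390e+01] F [-1.3 -2.1  0.5] qd 3.5
time: 7.4
tool_pos: [535.7, -40.8, 14.6]
tcp_rot: [-179.9, 0.1, 68.4]
ft_force: [-1.3, -2.6, 2.0]
finger_gap: -0.1
7.45 [535.8 -40.5  14.6] rail -7.3 -0.2 rot [-1.7988e+02  4.0000e-02  6.8410e+01] F [-1.5 -0.8  0.9] qd 0.5
(array([ 0.0163, -0.0002,  0.0006]), array([-0.0021,  0.0007,  0.0001]))
```

View pics/w5.png

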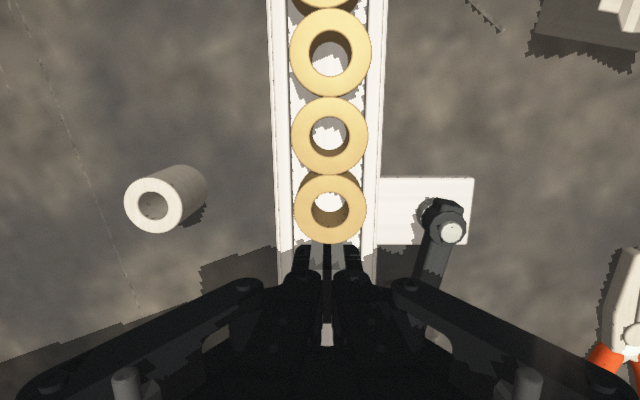

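```bash
python3 -m crank '[[[0.003,0,0,0,0,0],[0.006,0,0,0,0,0],[0.008,0,0,0,0,0],[0.010,0,0,0,0,0],[0.012,0,0,0,0,0],[0.013,0,0,0,0,0],[0.014,0,0,0,0,0]]]'
python3 - <<'E'
from h import *
here()
E
python3 -m crank '[[[0.001,0,0,0,0,0],[0.0015,0,0,0,0,0],[0.002,0,0,0,0,0]]]'
```

```text
time: 8.32
tool_pos: [541.0, -27.4, 14.6]
tcp_rot: [-179.9, 0.0, 68.4]
ft_force: [-1.7, -2.2, 0.6]
finger_gap: -0.4
8.325 [541.  -27.4  14.6] rail 6.8 -0.2 rot [-1.7988e+02  4.0000e-02  6.8400e+01] F [-1.7 -2.2  0.6] qd 0.8
time: 8.7
tool_pos: [541.7, -25.5, 14.6]
tcp_rot: [-179.9, 0.0, 68.4]
ft_force: [-0.2, -2.0, 0.5]
finger_gap: 0.1
```

Now at about 8.8; continue in small steps until force rises.

```bash
python3 -m crank '[[[0.0005,0,0,0,0,0],[0.001,0,0,0,0,0],[0.001,0,0,0,0,0]]]';python3 -m crank '[[[0.0005,0,0,0,0,0],[0.001,0,0,0,0,0],[0.001,0,0,0,0,0]]]'; python3 -c "
from h import *;here()"
```

```text
time: 9.07
tool_pos: [542.1, -24.8, 14.6]
tcp_rot: [-179.9, 0.1, 68.4]
ft_force: [-1.3, -3.0, 1.1]
finger_gap: 0.2
time: 9.45
tool_pos: [542.2, -24.5, 14.6]
tcp_rot: [-179.9, 0.1, 68.4]
ft_force: [-3.0, -6.6, 1.5]
finger_gap: 0.1
9.45 [542.2 -24.5  14.6] rail 9.9 -0.3 rot [-1.7988e+02  1.2000e-01  6.8400e+01] F [-3.  -6.6  1.5] qd 0.1
```

```bash
python3 -m crank '[[[0.001,0,0,0,0,0],[0.0015,0,0,0,0,0],[0.0015,0,0,0,0,0]]]'
python3 - <<'E'
from h import *
import cv2
here()
for n in("top","side"):
    p,d=r.snapshot(n);cv2.imwrite(f"pics/{n}6.png",p)
a=cv2.imread("pics/side6.png")[140:280,240:420];cv2.imwrite("pics/side6c.png",cv2.resize(a,None,fx=4.2,fy=4.2,interpolation=cv2.INTER_CUBIC))
E
```

```text
time: 9.82
tool_pos: [542.3, -24.4, 14.6]
tcp_rot: [-179.9, 0.2, 68.4]
ft_force: [-4.4, -9.8, 3.1]
finger_gap: 0.2
9.825 [542.3 -24.4  14.6] rail 10.0 -0.4 rot [-179.86    0.24   68.39] F [-4.4 -9.8  3.1] qd 0.1
```

View pics/side6c.png

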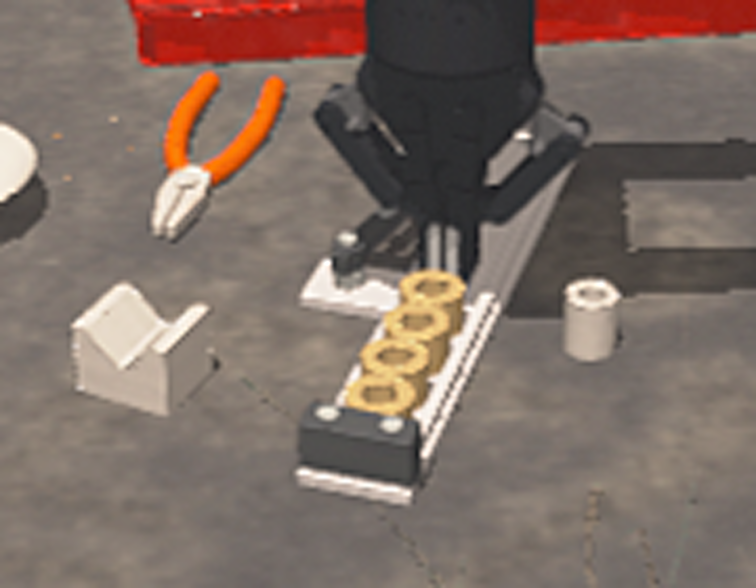

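```bash
python3 -m crank '[[[-0.005,0,0,0,0,0],[-0.012,0,0,0,0,0],[-0.022,0,0,0,0,0],[-0.03,0,0,0,0,0],[-0.03,0,-0.02,0,0,0],[-0.03,0,-0.05,0,0,0],[-0.03,0,-0.08,0,0,0],[-0.03,0,-0.08,0,0,0]]]'
python3 - <<'E'
from h import *
import cv2
here();p,d=r.snapshot("wrist");cv2.imwrite("pics/w7.png",p)
here();print(tool(-55.5,-63.4,94,147.5))
E
```

```text
time: 10.92
tool_pos: [533.8, -52.8, 97.8]
tcp_rot: [179.8, 0.2, 68.4]
ft_force: [0.3, 0.3, 0.7]
finger_gap: 0.2
10.925 [533.8 -52.8  97.8] rail -19.5 -2.9 rot [1.7982e+02 1.7000e-01 6.8370e+01] F [0.3 0.3 0.7] qd 2.4
10.975 [532.6 -52.6  96. ] rail -19.7 -1.6 rot [179.98   0.2   68.37] F [-0.  -0.2 -0.9] qd 2.0
(array([-0.0357,  0.0618,  0.0021]), array([-0.0021,  0.0032, -1.3811]))
```

View pics/w7.png

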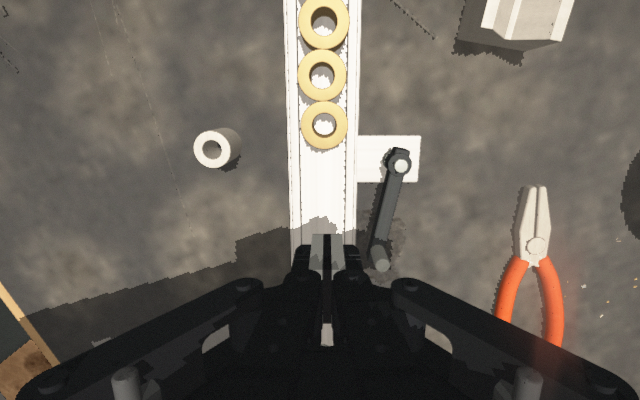

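```bash
python3 -m crank '[[[-0.004,0.007,0,0,0,-0.16],[-0.008,0.014,0,0,0,-0.32],[-0.012,0.021,0,0,0,-0.48],[-0.016,0.028,0,0,0,-0.64],[-0.02,0.035,0,0,0,-0.8],[-0.024,0.042,0,0,0,-0.96],[-0.028,0.049,0,0,0,-1.12],[-0.032,0.056,0,0,0,-1.28],[-0.0357,0.0618,0,0,0,-1.381],[-0.0357,0.0618,0,0,0,-1.381]]]'
python3 - <<'E'
from h import *
import cv2
here();p,d=r.snapshot("wrist");cv2.imwrite("pics/w8.png",p)
here();c=r.get_calibration("wrist");p,d=r.snapshot("wrist");cv2.imwrite("pics/w8.png",p);np.savez("w8.npz",d=d,mtx=c['mtx'],cam_to_world=c['cam_to_world']);print(tool(-55.5,-63.4,36,147.5))
E
```

```text
time: 12.22
tool_pos: [575.9, -108.7, 94.5]
tcp_rot: [-179.8, -0.1, 147.4]
ft_force: [0.1, 0.5, -0.3]
finger_gap: -0.2
12.225 [ 575.9 -108.7   94.5] rail -56.0 -62.6 rot [-1.7977e+02 -7.0000e-02  1.4742e+02] F [ 0.1  0.5 -0.3] qd 3.7
12.275 [ 575.9 -108.5   94.7] rail -55.8 -62.5 rot [-1.7977e+02 -6.0000e-02  1.4734e+02] F [ 0.  -0.1 -0.3] qd 0.9
(array([-0.0009,  0.0005,  0.0589]), array([-0.0039, -0.0008, -0.0027]))
```

View pics/w8.png

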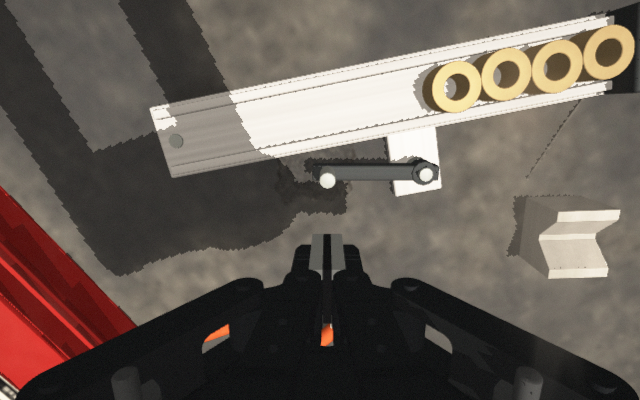

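```bash
python3 - <<'E'
from h import *
w=np.load("w8.npz");c={k:w[k] for k in("mtx","cam_to_world")}
q=[]
for px,z in(((328,180),51),((425.5,174.5),31)):
    P=ray("wrist",px,z,c);e=P[:2]-O;q.append([e@U,e@V]);print(P.round(1),q[-1])
d=np.array(q[0])-q[1];print(np.hypot(*d),np.arctan2(d[1],-d[0]))
E
python3 -m crank '[[[-0.001,0,0.02,0,0,0],[-0.001,0,0.04,0,0,0],[-0.001,0,0.053,0,0,0],[-0.001,0,0.058,0,0,0],[-0.001,0,0.0585,0,0,0],[-0.001,0,0.0585,0,0,0]]]'; python3 -c "
from h import *;here()"
```

```text
[555.3 -93.9  51. ] [np.float64(-49.792316386586215), np.float64(-37.99718599440394)]
[589.8 -41.6  31. ] [np.float64(11.464842178465718), np.float64(-50.80571750476585)]
62.581929939207285 0.206124728699936
time: 13.08
tool_pos: [577.3, -109.2, 37.2]
tcp_rot: [-179.8, 0.0, 147.3]
ft_force: [0.3, -0.2, 0.6]
finger_gap: 0.1
13.075 [ 577.3 -109.2   37.2] rail -55.9 -64.1 rot [-1.7980e+02  2.0000e-02  1.4734e+02] F [ 0.3 -0.2  0.6] qd 0.4
```

```bash
cat >> h.py <<'E'
PV=np.array([11.8,-50.4])
def arc(th,gap=15.5,z=37):
    p=PV+62*np.array([-np.cos(th),np.sin(th)])-gap*np.array([np.sin(th),np.cos(th)])
    a,b=tool(p[0],p[1],z,A+90-np.degrees(th));print(round(th,2),[*a.round(4),*b.round(3)])
E
python3 - <<'E'
from h import *
arc(.2,20)
for t in np.arange(.2,.9,.07):arc(t)
E
```

```text
0.2 [np.float64(0.0069), np.float64(0.0017), np.float64(0.0002), np.float64(-0.004), np.float64(0.0), np.float64(0.007)]
0.2 [np.float64(0.0114), np.float64(0.0017), np.float64(0.0002), np.float64(-0.004), np.float64(0.0), np.float64(0.007)]
0.27 [np.float64(0.0157), np.float64(0.0008), np.float64(0.0002), np.float64(-0.004), np.float64(0.0), np.float64(0.077)]
0.34 [np.float64(0.0202), np.float64(0.0003), np.float64(0.0002), np.float64(-0.003), np.float64(0.001), np.float64(0.147)]
0.41 [np.float64(0.0246), np.float64(-0.0), np.float64(0.0002), np.float64(-0.003), np.float64(0.001), np.float64(0.217)]
0.48 [np.float64(0.0291), np.float64(0.0), np.float64(0.0002), np.float64(-0.003), np.float64(0.001), np.float64(0.287)]
0.55 [np.float64(0.0336), np.float64(0.0003), np.float64(0.0002), np.float64(-0.003), np.float64(0.001), np.float64(0.357)]
0.62 [np.float64(0.038), np.float64(0.001), np.float64(0.0002), np.float64(-0.003), np.float64(0.001), np.float64(0.427)]
0.69 [np.float64(0.0424), np.float64(0.002), np.float64(0.0002), np.float64(-0.003), np.float64(0.001), np.float64(0.497)]
0.76 [np.float64(0.0467), np.float64(0.0032), np.float64(0.0001), np.float64(-0.003), np.float64(0.001), np.float64(0.567)]
0.83 [np.float64(0.0508), np.float64(0.0048), np.float64(0.0001), np.float64(-0.003), np.float64(0.002), np.float64(0.637)]
```

```bash
python3 -m crank '[[[0.006,0.001,0,0,0,0.007],[0.0114,0.0017,0,0,0,0.007],[0.0157,0.001,0,0,0,0.077],[0.0202,0.0003,0,0,0,0.147],[0.0246,0,0,0,0,0.217],[0.0291,0,0,0,0,0.287],[0.0336,0.0003,0,0,0,0.357],[0.038,0.001,0,0,0,0.427],[0.0424,0.002,0,0,0,0.497],[0.0467,0.0032,0,0,0,0.567]]]'
python3 - <<'E'
from h import *
import cv2
c=r.get_calibration("wrist");p,d=r.snapshot("wrist");cv2.imwrite("pics/w9.png",p)
here()
for t in np.arange(.83,1.53,.07):arc(t)
E
```

```text
time: 14.32
tool_pos: [539.6, -81.0, 37.5]
tcp_rot: [-179.9, 0.2, 114.7]
ft_force: [0.4, -0.9, 0.7]
finger_gap: -0.1
14.375 [539.2 -80.6  37.4] rail -43.4 -18.2 rot [-1.7986e+02  1.3000e-01  1.1454e+02] F [0.7 0.1 0. ] qd 6.7
0.83 [np.float64(0.0035), np.float64(-0.0008), np.float64(0.0004), np.float64(-0.002), np.float64(0.002), np.float64(0.064)]
0.9 [np.float64(0.008), np.float64(-0.0014), np.float64(0.0004), np.float64(-0.002), np.float64(0.002), np.float64(0.134)]
0.97 [np.float64(0.0124), np.float64(-0.0017), np.float64(0.0004), np.float64(-0.002), np.float64(0.002), np.float64(0.204)]
1.04 [np.float64(0.0169), np.float64(-0.0018), np.float64(0.0003), np.float64(-0.002), np.float64(0.002), np.float64(0.274)]
1.11 [np.float64(0.0214), np.float64(-0.0015), np.float64(0.0003), np.float64(-0.002), np.float64(0.003), np.float64(0.344)]
1.18 [np.float64(0.0258), np.float64(-0.0009), np.float64(0.0003), np.float64(-0.002), np.float64(0.003), np.float64(0.414)]
1.25 [np.float64(0.0302), np.float64(0.0), np.float64(0.0003), np.float64(-0.002), np.float64(0.003), np.float64(0.484)]
1.32 [np.float64(0.0345), np.float64(0.0012), np.float64(0.0003), np.float64(-0.002), np.float64(0.003), np.float64(0.554)]
1.39 [np.float64(0.0387), np.float64(0.0028), np.float64(0.0003), np.float64(-0.002), np.float64(0.003), np.float64(0.624)]
1.46 [np.float64(0.0428), np.float64(0.0046), np.float64(0.0003), np.float64(-0.002), np.float64(0.003), np.float64(0.694)]
```

View pics/w9.png

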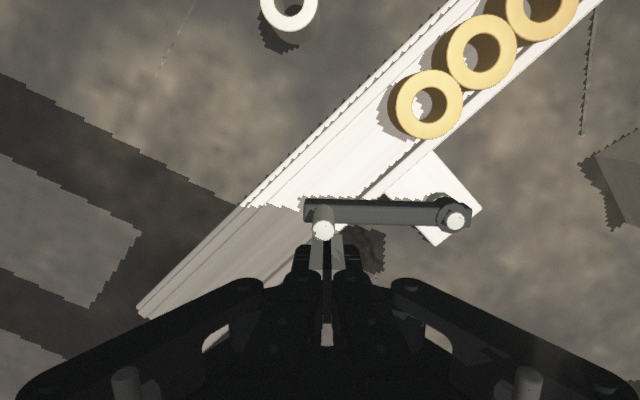

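Working well: the pin (323,230) is centred on the pad face and the bar is following. Continue.

```bash
python3 -m crank '[[[0.0035,-0.0008,0,0,0,0.064],[0.008,-0.0014,0,0,0,0.134],[0.0124,-0.0017,0,0,0,0.204],[0.0169,-0.0018,0,0,0,0.274],[0.0214,-0.0015,0,0,0,0.344],[0.0258,-0.001,0,0,0,0.414],[0.0302,0,0,0,0,0.484],[0.0345,0.0012,0,0,0,0.554],[0.0387,0.0028,0,0,0,0.624],[0.041,0.0035,0,0,0,0.66]]]'
python3 - <<'E'
from h import *
import cv2
p,d=r.snapshot("wrist");cv2.imwrite("pics/w10.png",p)
here()
for t in (1.43,1.46,1.49,1.52,1.55,1.571):arc(t)
arc(1.571,14.5)
E
```

```text
time: 15.62
tool_pos: [525.4, -41.7, 37.5]
tcp_rot: [-180.0, 0.2, 76.7]
ft_force: [-0.3, -0.3, -0.2]
finger_gap: 0.2
15.675 [525.3 -41.5  37.5] rail -12.1 9.1 rot [-179.99    0.18   76.64] F [-0.5 -0.2 -0.3] qd 3.9
1.43 [np.float64(-0.0002), np.float64(0.0003), np.float64(0.0005), np.float64(-0.0), np.float64(0.003), np.float64(0.003)]
1.46 [np.float64(0.0017), np.float64(-0.0001), np.float64(0.0005), np.float64(-0.0), np.float64(0.003), np.float64(0.033)]
1.49 [np.float64(0.0036), np.float64(-0.0005), np.float64(0.0005), np.float64(-0.0), np.float64(0.003), np.float64(0.063)]
1.52 [np.float64(0.0054), np.float64(-0.0008), np.float64(0.0005), np.float64(-0.0), np.float64(0.003), np.float64(0.093)]
1.55 [np.float64(0.0073), np.float64(-0.0011), np.float64(0.0005), np.float64(0.0), np.float64(0.003), np.float64(0.123)]
1.57 [np.float64(0.0087), np.float64(-0.0012), np.float64(0.0005), np.float64(0.0), np.float64(0.003), np.float64(0.144)]
1.57 [np.float64(0.0097), np.float64(-0.0011), np.float64(0.0005), np.float64(0.0), np.float64(0.003), np.float64(0.144)]
```

View pics/w10.png

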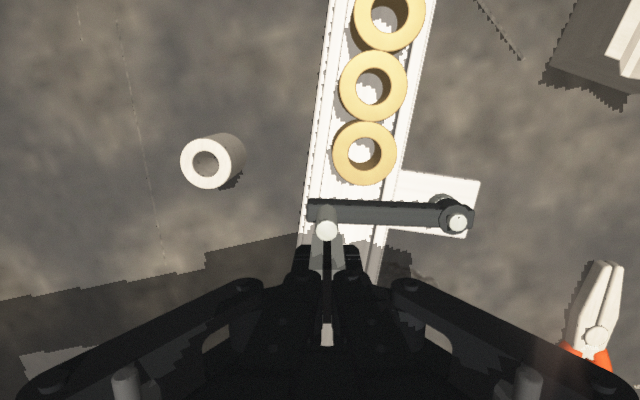

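```bash
python3 -m crank '[[[0.0017,0,0,0,0,0.033],[0.0036,-0.0005,0,0,0,0.063],[0.0054,-0.0008,0,0,0,0.093],[0.0073,-0.001,0,0,0,0.123],[0.0087,-0.0012,0,0,0,0.144],[0.0087,-0.0012,0,0,0,0.144]]]';python3 -m crank '[[[0.0005,0,0,0,0,0],[0.001,0,0,0,0,0],[0.001,0,0,0,0,0]]]'; python3 -c "
from h import *;here()"
```

```text
time: 16.42
tool_pos: [525.6, -34.5, 37.5]
tcp_rot: [180.0, 0.4, 68.3]
ft_force: [-3.5, -9.8, 3.0]
finger_gap: -0.1
time: 16.8
tool_pos: [525.5, -34.6, 37.5]
tcp_rot: [-180.0, 0.5, 68.3]
ft_force: [-3.8, -7.3, 1.7]
finger_gap: 0.1
16.8 [525.5 -34.6  37.5] rail -5.6 11.5 rot [-179.99    0.48   68.3 ] F [-3.8 -7.3  1.7] qd 0.1
```

Run:
```python
from h import *
import cv2
c=r.get_calibration("wrist");p,d=r.snapshot("wrist");cv2.imwrite("pics/w11.png",cv2.resize(p[60:300,240:500],None,fx=3,fy=2.5,interpolation=cv2.INTER_CUBIC)) if 0 else cv2.imwrite("pics/w11.png",cv2.resize(p[100:290,240:500],None,fx=3,fy=3,interpolation=cv2.INTER_CUBIC))
np.savez("w11.npz",d=d,p=p,mtx=c['mtx'],cam_to_world=c['cam_to_world'])
here()
```

```text
16.85 [525.6 -34.6  37.5] rail -5.6 11.5 rot [-180.      0.48   68.3 ] F [-3.1 -7.9  2.4] qd 0.0
```

View pics/w11.png

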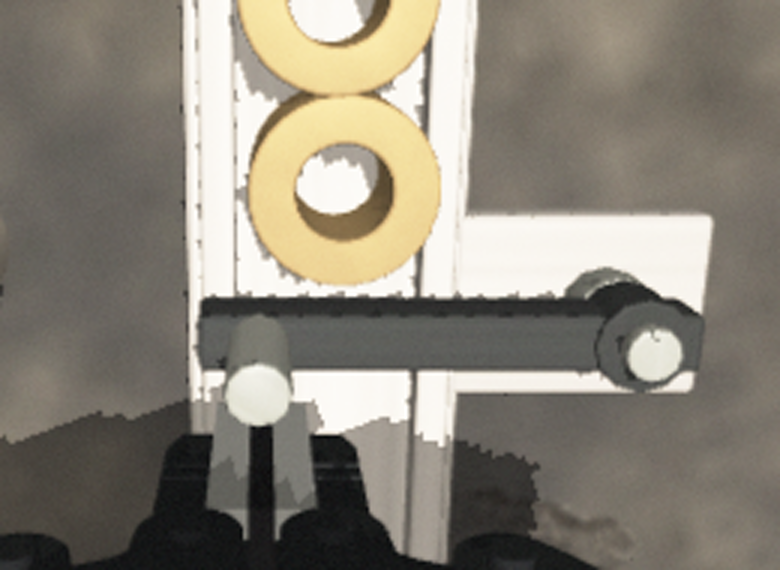

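Run:
```python
from h import *
w=np.load("w11.npz");c={k:w[k] for k in("mtx","cam_to_world")}
def q(x,y,z):
    P=ray("wrist",(240+x/3,100+y/3),z,c)[:2]-O;return np.array([P@U,P@V])
for n,a in(("barfront L",(205,315,29)),("barfront R",(575,316,29)),("barback L",(205,367,29)),("barback R",(590,372,29)),("bush4 back",(345,285,30)),("bush4 c",(345,190,30)),("pin",(260,394,51)),("piv",(655,353,31)),("fence right top",(472,0,15)),("fence R bot",(443,560,15)),("fL",(185,0,15)),("fLb",(192,380,15))):
    print(n,q(*a).round(1))
a=q(205,315,29)-q(575,316,29);print("front ang",np.degrees(np.arctan2(a[1],a[0])))
a=q(205,367,29)-q(590,372,29);print("back ang",np.degrees(np.arctan2(a[1],a[0])))
a=q(260,394,51)-q(655,353,31);print("pin ang",np.degrees(np.arctan2(a[1],a[0])))
```

```text
barfront L [15.2 20.7]
barfront R [ 14.9 -38.9]
barback L [ 6.3 20.9]
barback R [  5.3 -42.1]
bush4 back [20.4 -1.6]
bush4 c [35.7 -1.3]
pin [10.4 11.9]
piv [  9.3 -51.6]
fence right top [ 63.9 -22.4]
fence R bot [-37.9 -22.7]
fL [64.  23.9]
fLb [-1.4 24.1]
front ang 89.73184171281684
back ang 89.10190848469443
pin ang 88.97072625186198
```

```bash
python3 -m crank '[[[0.001,0,0,0,0,0],[0.002,0,0,0,0,0],[0.002,0,0,0,0,0]]]'; python3 -c "
from h import *;here()"; python3 -m crank '[[[-0.003,0,0,0,0,0],[-0.008,0,0,0,0,0],[-0.016,0,0,0,0,0],[-0.025,0,0,0,0,0],[-0.03,0,-0.02,0,0,0],[-0.03,0,-0.06,0,0,0],[-0.03,0,-0.1,0,0,0],[-0.03,0,-0.12,0,0,0],[-0.03,0,-0.12,0,0,0],[-0.03,0,-0.12,0,0,0]]]'
python3 - <<'E'
from h import *
import cv2
c=r.get_calibration("wrist");p,d=r.snapshot("wrist");cv2.imwrite("pics/w12.png",p)
np.savez("w12.npz",d=d,p=p,mtx=c['mtx'],cam_to_world=c['cam_to_world']);here()
p,d=r.snapshot("side");a=p[140:280,240:420];cv2.imwrite("pics/side12.png",cv2.resize(a,None,fx=4.2,fy=4.2,interpolation=cv2.INTER_CUBIC))
E
```

```text
time: 17.23
tool_pos: [525.6, -34.4, 37.5]
tcp_rot: [-180.0, 0.7, 68.3]
ft_force: [-5.5, -10.0, 3.6]
finger_gap: -0.1
17.225 [525.6 -34.4  37.5] rail -5.4 11.5 rot [-179.97    0.66   68.27] F [ -5.5 -10.    3.6] qd 0.1
time: 18.48
tool_pos: [514.4, -61.1, 156.6]
tcp_rot: [-179.9, 0.7, 68.3]
ft_force: [-0.1, -0.1, 0.4]
finger_gap: -0.2
18.525 [514.1 -61.  156.1] rail -34.4 12.5 rot [-179.83    0.68   68.26] F [-0.8 -0.3  0.3] qd 0.3
```

View pics/w12.png

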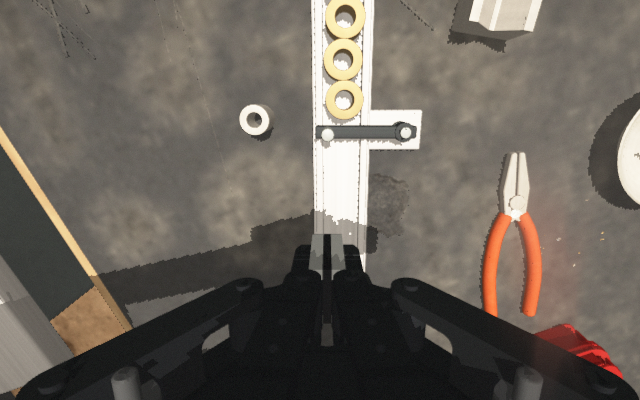

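View pics/side12.png

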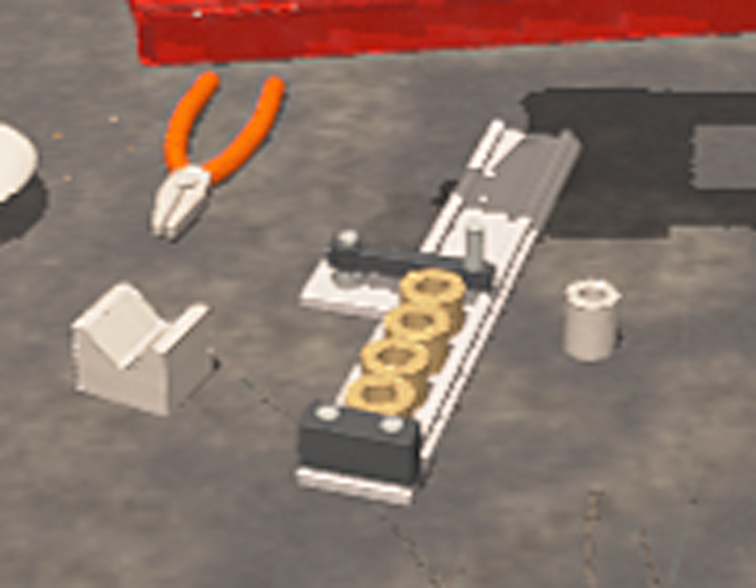

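```bash
python3 -m crank '[[[0.03,0,0,0,0,0],[0.06,0,0,0,0,0],[0.085,0,0,0,0,0],[0.09,0,0,0,0,0],[0.09,0,0,0,0,0],[0.09,0,0,0,0,0]]]'
python3 - <<'E'
from h import *
import cv2
c=r.get_calibration("wrist");p,d=r.snapshot("wrist");cv2.imwrite("pics/w13.png",cv2.resize(p[0:240,230:450],None,fx=2.5,fy=2.5,interpolation=cv2.INTER_CUBIC));here()
E
```

```text
time: 19.32
tool_pos: [546.9, 21.9, 154.6]
tcp_rot: [-179.8, 0.7, 68.2]
ft_force: [0.6, 0.2, 0.6]
finger_gap: -0.4
19.375 [547.   21.9 154.7] rail 54.8 12.3 rot [-179.79    0.7    68.21] F [-0.3  0.5 -0.5] qd 0.2
```

View pics/w13.png

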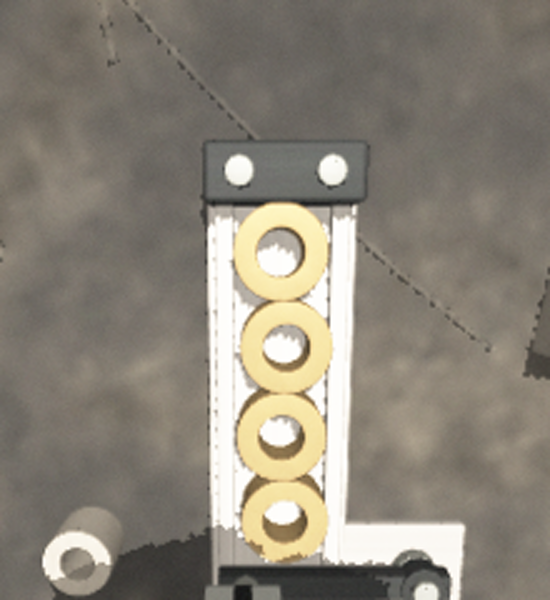

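The front bush touches the stop (crop row about 203), the four bushes touch each other, and the keeper lies straight across the channel behind them.

```bash
python3 -c "
from bench import r
print(r.hand_in())"
```

```text
the job is handed in; nothing more can be done
None
```

I pushed the four bushes along as one train until the front one was against the end stop. I then swung the keeper fully shut by its pin, backed the gripper clear and handed in at about 19.4 s.

- **Bushes:** The train stopped moving while the push force climbed to about 11 N. The last pictures show the front bush touching the stop and the four bushes touching each other and standing upright.
- **Keeper:** It held still at its hard stop under about 11 N. The bar's edges and pin measured 89.0 to 89.7° across the rail (90° is shut).
- **Bystanders:** The tall bush, pliers and V-block look unmoved in the side pictures from before and after. I did not measure their positions again.
- **Disagreement:** The push on the pin ended about 2 mm short of where I had calculated. The pivot in that picture also measured 2 to 3 mm off its given position, so I put this down to rail frame and camera calibration error. The gap behind the last bush also measured about 5 mm instead of 3 mm, probably for the same reason.

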